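File the tested phone in its rack lane

TASK

The phone with the green bumper is finished on the test dock. Lift it out and file it in the wire rack, standing on its long edge in the lane with the green label and slid fully home against the stop at the back. Handle it gently - never let it fall over or bang or ram it against the rack - and leave the other phones and the things on the bench where they are.

Things in the scene. Friction and masses are not known exactly. Their poses are not given: they have to be found in the camera images.
- phone_green: The phone to file: flat slab, bright green bumper, black screen, pale back; 146 long (its x) x 9.5 thick (its y) x 71 mm high (its z, up), about 190 g. Either end may go first. It starts standing on a long edge in the test dock. Origin: the middle of the lower long edge.
- dock: Fixed test dock: two aluminium cheeks on a black foot, 100 (x, along the slot) x 64 (y) x 32 mm high; one slot along x in the middle, 11.5 wide, 26 deep, its floor 6 mm above the bench, open at top and ends. The phone's lower 26 mm stand in it, 45 mm stand proud, and about 23 mm stick out at each end. Origin: centre of the underside.
- rack: Fixed wire rack: grey base 3 mm thick (x -117 to +80, 176 wide in y), four lanes along x at y = -60, -20, 20, 60 mm, mouths at x = -70 facing -x, base in front a flat apron. A lane lies between two wire loops, top at 86 mm, 14 mm clear, flared to 20 at the mouth, open above; short cross wires join neighbouring lanes only. Stop plate at the back, 30 high, face at x = +70. Origin: on the bench.
- lane_green: The lane with the green label (a sticker 40 x 30 mm on the apron before the mouth, another on the stop's back); any of the four lanes, empty. Origin: home point, on the base plate (3 mm above the bench) on the lane's centre line, where a phone's origin lies when home. x points inwards along the lane; stop 73 mm ahead, mouth at x = -67 mm. A phone that is home sticks 6 to 8 mm out of the mouth.
- lane_red: The lane with the red label, empty too; stickers and frame as for the green lane.
- lane_yellow: The lane with the yellow label, in which the yellow phone stands; stickers and frame as for the green lane.
- lane_blue: The lane with the blue label, in which the blue phone stands; stickers and frame as for the green lane.
- phone_yellow: Phone with a yellow bumper, of the same size, already filed at home in the yellow lane: not to be moved. Origin: the middle of its lower long edge.
- phone_blue: Phone with a blue bumper, of the same size, already filed at home in the blue lane: not to be moved. Origin: the middle of its lower long edge.
- dispenser: White square pump dispenser, 52 x 52 mm, 101 mm high, loose on the bench: not to be moved. Origin: centre of the underside.
- tub: Clear open parts tub, 130 (x) x 90 (y) x 42 mm high, loose on the bench: not to be moved. Origin: centre of the underside.
Not all that is in view belongs to the job. What is shaped like the phone_green but pink or red is not meant.

How it is judged:
By the outcome, as a careful person would: the job done as asked, in the order asked, and still so for the second after the job is handed in, with the robot touching nothing.
It also fails if it takes over 45 s, if anything falls off the work surface, if the arm or the gripper's body presses on something with over 40 N, if the wrist force passes 120 N, or if a joint passes its speed limit or range.

ROBOT

A 7-joint arm with a two-finger parallel gripper is mounted at the origin on the work surface. World frame = base frame: x ahead of the robot, y to its left, z up, the work surface at z = 0. Lengths are in m, angles in rad, forces in N, time in s.
With the tool pointing down it reaches from about 0.4 to 0.85 m from the base axis. Payload 10.4 kg.
Tool frame: the origin (TCP) lies between the finger pads; the fingertips stand 19 mm ahead of it and the grasp point (between the pads) is the TCP (tip_reach is the distance from the TCP to the fingertips, in m); z points along the fingers, y is the line along which they close (so a half turn about z gives the same grasp; the last joint's range is limited). The gripper opens to 85 mm and grips with 20 to 120 N. Pads are 22 mm wide; open, the fingers measure 114 mm over their backs; the gripper's body (76 mm by 85 mm) begins 54 mm behind the grasp point. The pads swing forward as they close: fully open they stand 13 mm farther back than shut.
Start: joints at [1.095, 0.332, -0.065, 1.46, 0.022, 1.35, -0.088], TCP at [0.273, -0.562, 0.25] pointing down, gripper open.
Joint ranges: [-2.6, 2.6], [-0.5, 2.12], [-1.47, 1.34], [0.16, 2.42], [-1.27, 4.41], [0.06, 2.06], [-2.6, 2.6]. Speed limits (rad/s): [2.22, 2.22, 2.79, 2.79, 3.14, 3.14, 3.14].

INTERFACE

Orientations are given as a unit quaternion [w, x, y, z].
In Python, from rig import get_obs, camera, finish_job, tip_reach gives the robot as it stands.
- The arm moves only by the tool servo_tool, never from a script. Its argument "rows" is a list that holds one entry, the list of rows, each a list of 7 numbers: the turn, a rotation vector about the tool's x, y, z in rad, then the shift along the tool's x, y, z in m, then the opening, from 0 (shut) to 1 (fully open). A call has 1 to 5 rows; each row is the pose to reach, as a shift and turn from the pose commanded when the call began, along the tool's axes at that moment; what a row does not reach only later rows make up. A row lasts 1/8 s, in which the tool goes at most 62.5 mm and 10.7 degrees, less where a joint would pass 70% of its speed; a pose out of reach is approached as far as the arm can. A call with a gripper value outside its range is refused whole. The fingers move at their own pace and stop on an object; the grip force is fixed at half the most. Time passes only in rows, so rows that repeat a pose let the fingers close. It gives the time, the measured TCP pose, the force, the opening and the grip force at its end, in the units of the state.
- get_obs(): the state, without advancing time (a new reading comes with each control period).
- camera(name): name is "side" or "top" or "wrist"; returns a dict with "frame" (480x640x3 uint8, red, green, blue), "mtx" (3x3 intrinsics, pixels), "dist" ([k1, k2, p1, p2, k3] as OpenCV has them; the pictures are not rectified), "extrinsics" (4x4, takes a point from camera to world coordinates); the wrist camera has in their place "hand_eye" (4x4, takes a point from camera to tool coordinates, whose origin is the TCP and whose axes are the flange's). Camera axes: x right, y down, z forward; pixel columns grow to the right and rows downward; lengths in m; the calibration is good to about 2 mm. A picture is of the moment at which its call begins: read the wrist's pose just before it. There is no depth.
- finish_job(): hands the job in; it is judged then, once.
The state is a dict: "t": time; "joints": joint angles; "qd": joint speeds; "joint_efforts": joint torques, N m; "eef_pos": TCP position; "orientation": TCP orientation; "force": force on the tool from outside, world axes, zero at the start; "wrist_torque": the same for the moment, N m; "gripper_width": finger opening in m; "gripper_force": force on a finger pad.
Only numpy, scipy, OpenCV 4.12 (cv2) and the standard library are available. Lean on these libraries where they do the work, as an engineer would, in place of code of your own. Each camera call takes 0.05 s, during which the arm holds its last target. There are 200 camera calls.

## Working session

There is one attempt and no reset: what is moved stays moved. The work goes in short steps, Python scripts to look and compute and a tool call to move; the robot and the scene stay as the last step left them, time stands still between calls to the robot, and variables do not carry over. Pictures are saved under pics/ and viewed, at most 10 in all, crops included, and the job is handed in when it is done.

Besides the shell and the picture viewer there is one more tool, called after ">>>" by a JSON object that holds its "op" and its "data". servo_tool: Moves the arm, as the interface text tells. Its arguments: {"type":"object","properties":{"rows":{"type":"array"}},"required":["rows"]}

```bash
mkdir -p pics; ls
python3 - <<'E'
from rig import get_obs,camera
import cv2,numpy as np
o=get_obs();print({k:np.round(v,3) for k,v in o.items()})
for n in("top","side"):
    c=camera(n);cv2.imwrite(f"pics/{n}0.png",c["frame"][:,:,::-1]);print(n,c["mtx"],c["dist"],c["extrinsics"])
E
```

```text
pics
{'t': np.float64(0.0), 'joints': array([ 1.095,  0.333, -0.065,  1.461,  0.022,  1.35 , -0.089]), 'qd': array([ 0.001,  0.001, -0.001, -0.   , -0.   ,  0.   , -0.001]), 'joint_efforts': array([ 1.0000e-03, -6.2545e+01,  5.0000e-02, -3.9161e+01,  1.6000e-02,
        1.0000e-02,  0.0000e+00]), 'eef_pos': array([ 0.273, -0.562,  0.25 ]), 'orientation': array([-0.001,  0.974,  0.224, -0.   ]), 'force': array([-0.14 , -0.137,  0.835]), 'wrist_torque': array([ 0.017, -0.05 ,  0.003]), 'gripper_force': np.float64(0.0), 'gripper_width': np.float64(0.085)}
top [[433.35814642   0.         324.57819081]
 [  0.         433.35814642 241.02715044]
 [  0.           0.           1.        ]] [-0.09377474  0.          0.          0.          0.        ] [[ 0.07717643 -0.97163427  0.22354116  0.30260087]
 [-0.9970048  -0.07634024  0.01239358 -0.02308986]
 [ 0.00502316 -0.22382811 -0.97461569  0.86466287]
 [ 0.          0.          0.          1.        ]]
side [[528.39194511   0.         324.16534061]
 [  0.         528.39194511 236.17265724]
 [  0.           0.           1.        ]] [-0.06921618  0.          0.          0.          0.        ] [[ 0.9080682  -0.21328844  0.36044443  0.11482467]
 [-0.41880585 -0.4700578   0.77694744 -0.85734836]
 [ 0.00371581 -0.8564775  -0.51617099  0.59231876]
 [ 0.          0.          0.          1.        ]]
```

View pics/top0.png

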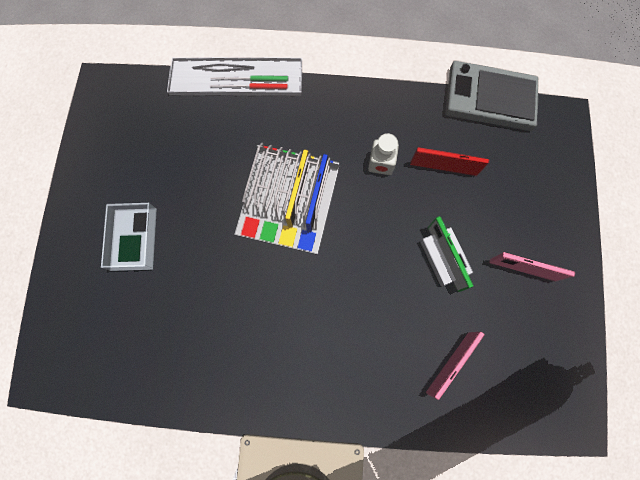

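View pics/side0.png

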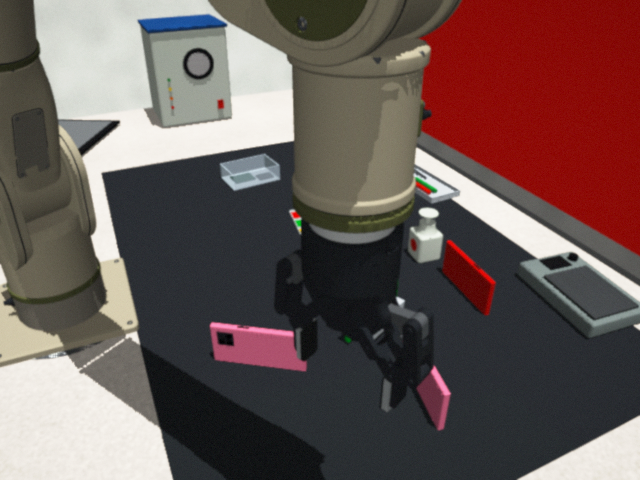

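The top view shows three groups of candidates:
- The green phone in the dock, at about (455,255). It is the only bright green slab and the only one between cheeks, so it fits the description.
- Pink phones at (530,267) and (457,365), and a red one at (450,160). These are decoys.
- The rack at (285,195). Its stickers, left to right, are red (250,228), green (269,232), yellow (289,237) and blue (308,241).

The side view of the dock is blocked by the gripper. I'll confirm with one enlarged crop and measure.

```bash
cat > h.py <<'E'
import cv2,numpy as np
from rig import get_obs,camera
from scipy.spatial.transform import Rotation as R
def ray(c,px,z,T=None):
    T=c["extrinsics"] if T is None else T
    p=cv2.undistortPoints(np.float64(px).reshape(-1,1,2),c["mtx"],c["dist"])[:,0]
    d=np.c_[p,np.ones(len(p))]@T[:3,:3].T
    return T[:3,3]+d*((z-T[2,3])/d[:,2])[:,None]
def mask(f,lo,hi,roi):
    h=cv2.cvtColor(f,cv2.COLOR_RGB2HSV);m=cv2.inRange(h,lo,hi);r=np.zeros_like(m)
    x0,y0,x1,y1=roi;r[y0:y1,x0:x1]=m[y0:y1,x0:x1];return r
def wristT():
    o=get_obs();q=o["orientation"];T=np.eye(4);T[:3,:3]=R.from_quat([q[1],q[2],q[3],q[0]]).as_matrix();T[:3,3]=o["eef_pos"];return T
def blob(m):
    cs=cv2.findContours(m,cv2.RETR_EXTERNAL,cv2.CHAIN_APPROX_NONE)[0];return max(cs,key=cv2.contourArea)
E
python3 - <<'E'
from h import *
c=camera("top");f=c["frame"];np.set_printoptions(precision=4,suppress=True)
hs={}
for n,lo,hi in(("red",(0,150,80),(8,255,255)),("green",(50,120,60),(75,255,255)),("yellow",(22,150,120),(32,255,255)),("blue",(108,150,80),(125,255,255))):
    m=mask(f,lo,hi,(230,212,325,256)); b=blob(m);M=cv2.moments(b)
    px=[M["m10"]/M["m00"],M["m01"]/M["m00"]];print(n,px,cv2.contourArea(b),ray(c,[px],.003)[0])
m=mask(f,(50,100,40),(75,255,255),(410,200,490,310));b=blob(m)
r=cv2.minAreaRect(b);bx=cv2.boxPoints(r);print(r,bx);print(ray(c,bx,.077))
im=f[130:310,225:490].copy()
cv2.imwrite("pics/crop.png",cv2.resize(im[:,:,::-1],None,fx=3,fy=3,interpolation=cv2.INTER_CUBIC))
E
```

```text
red [249.96914973664408, 226.83145221971407] 221.5 [0.5181 0.1434 0.003 ]
green [268.7021433850702, 231.20990391722097] 225.5 [0.5119 0.1038 0.003 ]
yellow [287.5048255382331, 235.7854491462509] 224.5 [0.5053 0.0643 0.003 ]
blue [306.5242227042661, 240.2060737527115] 230.5 [0.4991 0.0247 0.003 ]
((454.2716979980469, 251.88922119140625), (77.57073211669922, 15.726666450500488), 73.0091781616211) [[435.4178 217.0946]
 [450.458  212.499 ]
 [473.1256 286.6839]
 [458.0854 291.2795]]
[[ 0.5464 -0.2199  0.077 ]
 [ 0.5579 -0.2488  0.077 ]
 [ 0.4185 -0.2932  0.077 ]
 [ 0.408  -0.265   0.077 ]]
```

View pics/crop.png

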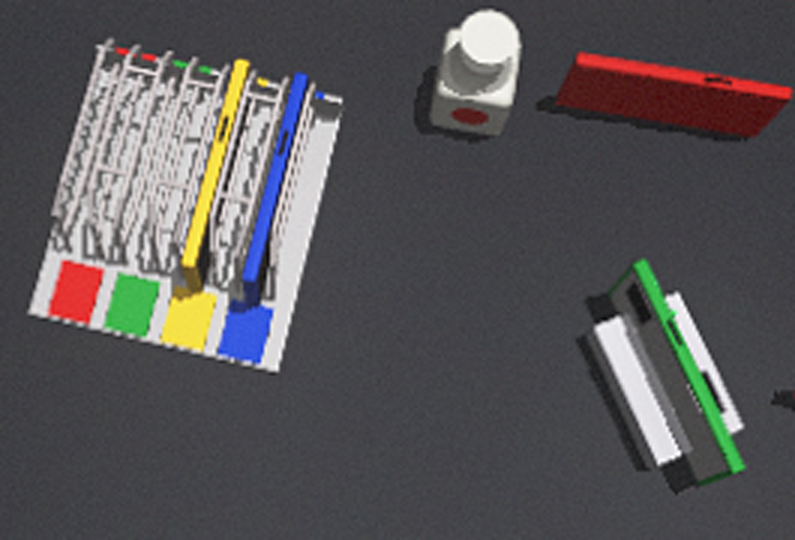

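The crop confirms that the green slab stands between the two pale cheeks, with its camera side facing the rack. The empty green lane is second from the left. Next I'll measure the top faces precisely.

Run:
```python
from h import *
np.set_printoptions(precision=4,suppress=True)
c=camera("top");f=c["frame"]
h=cv2.cvtColor(f,cv2.COLOR_RGB2HSV);print(h[255,455:462],h[200,290:305].tolist())
for n,lo,hi,roi,z in(("green",(50,150,125),(75,255,255),(410,200,490,310),.077),("yellow",(20,150,170),(32,255,255),(280,140,315,228),.074),("blue",(105,150,150),(125,255,255),(300,145,335,232),.074)):
    m=mask(f,lo,hi,roi);ys,xs=np.nonzero(cv2.morphologyEx(m,cv2.MORPH_OPEN,np.ones((2,2)))) 
    P=ray(c,np.c_[xs,ys],z)[:,:2];(cx,cy),(w,hh),a=cv2.minAreaRect(P.astype(np.float32)*1000)
    d=cv2.fitLine(P.astype(np.float32),cv2.DIST_HUBER,0,.01,.01).ravel();d=d*np.sign(d[0])
    s=(P-d[2:])@d[:2];print(n,len(xs),"rect",cx,cy,w,hh,"dir",d[:2],np.degrees(np.arctan2(d[1],d[0])),"pt",d[2:],"ends",d[2:]+s.min()*d[:2],d[2:]+s.max()*d[:2],s.max()-s.min())
```

```text
[[ 64 166 197]
 [ 64 168 191]
 [ 64 172 188]
 [ 65 181 175]
 [ 66 120  53]
 [143  24  42]
 [128   7 143]] [[25, 186, 247], [26, 182, 247], [27, 177, 247], [28, 175, 250], [22, 197, 210], [3, 16, 173], [165, 9, 223], [0, 18, 83], [15, 9, 55], [0, 11, 230], [10, 9, 178], [90, 1, 213], [0, 0, 214], [150, 4, 218], [162, 6, 226]]
green 278 rect 481.1429443359375 -259.0752258300781 143.42721557617188 8.767265319824219 dir [0.8927 0.4507] 26.786263 pt [ 0.4781 -0.2602] ends [ 0.417  -0.2911] [ 0.545  -0.2264] 0.1434279678371962
yellow 296 rect 591.1261596679688 41.11986541748047 23.27513885498047 144.69308471679688 dir [ 0.9879 -0.1548] -8.906979 pt [0.5892 0.0484] ends [0.5207 0.0591] [0.6637 0.0367] 0.1446815340647558
blue 298 rect 584.1687622070312 3.8238468170166016 21.09788703918457 143.33441162109375 dir [ 0.9874 -0.1581] -9.09893 pt [0.5694 0.0113] ends [0.5143 0.0202] [ 0.6558 -0.0025] 0.14331072913760384
```

>>> {"op": "servo_tool", "data": {"rows": [[[0, 0, -0.004, 0.03, -0.02, 0, 0.5], [0, 0, -0.008, 0.08, -0.055, 0, 0.5], [0, 0, -0.012, 0.13, -0.09, 0, 0.5], [0, 0, -0.016, 0.18, -0.125, 0, 0.5], [0, 0, -0.016, 0.22, -0.153, 0, 0.5]]]}}

```text
t: 0.82
eef_pos: [0.4054, -0.3257, 0.2504]
orientation: [0.0, 0.972, 0.233, 0.0]
force: [1.0, -0.3, 0.2]
gripper_width: 0.0427
gripper_force: 0.0
```

>>> {"op": "servo_tool", "data": {"rows": [[[0, 0, 0, 0.02, -0.014, 0.02, 0.5], [0, 0, 0, 0.04, -0.028, 0.05, 0.5], [0, 0, 0, 0.04, -0.028, 0.08, 0.5], [0, 0, 0, 0.04, -0.028, 0.1, 0.5], [0, 0, 0, 0.04, -0.028, 0.1, 0.5]]]}}

```text
t: 1.45
eef_pos: [0.4265, -0.2846, 0.149]
orientation: [-0.001, 0.973, 0.232, -0.001]
force: [0.4, 0.2, 0.4]
gripper_width: 0.0428
gripper_force: 0.0
```

Run:
```python
from h import *
np.set_printoptions(precision=4,suppress=True)
T=wristT();c=camera("wrist");cv2.imwrite("pics/w1.png",c["frame"][:,:,::-1]);print(T);print(c["hand_eye"],c["mtx"][0,0])
W=T@c["hand_eye"]
m=mask(c["frame"],(50,120,60),(75,255,255),(0,0,640,480));b=blob(m);r=cv2.minAreaRect(b);print(r);bx=cv2.boxPoints(r);print(bx,ray(c,bx,.077,W))
t=camera("top")
print("pink",ray(t,[(483,263)],0.0))
```

```text
[[ 0.8921  0.4519 -0.0024  0.4265]
 [ 0.4519 -0.8921  0.0016 -0.2846]
 [-0.0014 -0.0025 -1.      0.149 ]
 [ 0.      0.      0.      1.    ]]
[[ 0.0003 -0.963  -0.2694  0.0684]
 [ 1.      0.0004 -0.0004  0.0008]
 [ 0.0005 -0.2694  0.963  -0.1243]
 [ 0.      0.      0.      1.    ]] 392.3653514964083
((327.0, 139.0), (278.0, 20.0), 90.0)
[[317.   0.]
 [337.   0.]
 [337. 278.]
 [317. 278.]] [[ 0.5363 -0.2253  0.077 ]
 [ 0.5403 -0.2333  0.077 ]
 [ 0.4216 -0.2946  0.077 ]
 [ 0.4167 -0.285   0.077 ]]
pink [[ 0.4802 -0.3401  0.    ]]
```

View pics/w1.png

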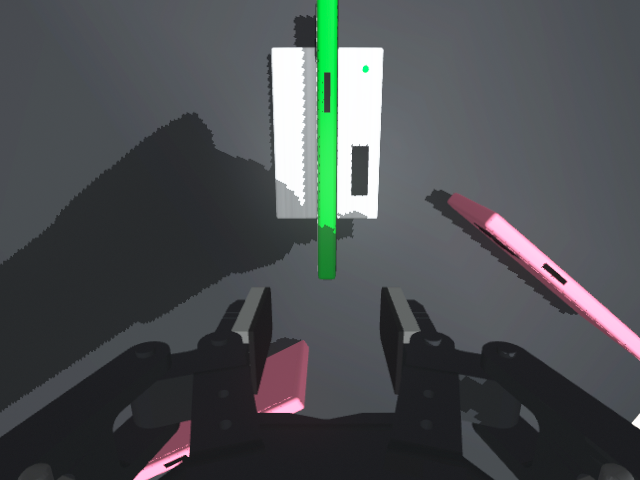

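The wrist view shows the phone's near end at (327,278), between the pads, with the decoys at lower left and right. I'll check the decoys' clearance to the descent.

Run:
```python
from h import *
np.set_printoptions(precision=4,suppress=True)
T=wristT();t=camera("top")
for px,z in(((483,333),.071),((500,254),.071),((487,262),.0),((476,335),0.071)):
    p=ray(t,[px],z)[0];print(px,z,p,"tool",T[:3,:3].T@(p-T[:3,3]))
```

```text
(483, 333) 0.071 [ 0.3356 -0.3146  0.071 ] tool [-0.0954 -0.0155  0.08  ]
(500, 254) 0.071 [ 0.4855 -0.3473  0.071 ] tool [0.0236 0.0814 0.08  ]
(487, 262) 0.0 [ 0.483  -0.3485  0.    ] tool [0.0208 0.0813 0.151 ]
(476, 335) 0.071 [ 0.3311 -0.3015  0.071 ] tool [-0.0934 -0.0292  0.08  ]
```

>>> {"op": "servo_tool", "data": {"rows": [[[0, 0, 0, 0.003, 0.001, 0.02, 0.5], [0, 0, 0, 0.003, 0.001, 0.05, 0.5], [0, 0, 0, 0.003, 0.001, 0.075, 0.5], [0, 0, 0, 0.003, 0.001, 0.092, 0.5], [0, 0, 0, 0.003, 0.001, 0.092, 0.5]]]}}

```text
t: 2.22
eef_pos: [0.4303, -0.2846, 0.058]
orientation: [-0.0, 0.973, 0.232, -0.0]
force: [-0.1, -0.9, -0.1]
gripper_width: 0.043
gripper_force: 0.0
```

>>> {"op": "servo_tool", "data": {"rows": [[[0, 0, 0, 0, 0, 0, 0.2], [0, 0, 0, 0, 0, 0, 0.1], [0, 0, 0, 0, 0, 0, 0.0], [0, 0, 0, 0, 0, 0, 0.0], [0, 0, 0, 0, 0, 0, 0.0]]]}}

```text
t: 2.85
eef_pos: [0.4309, -0.2843, 0.0595]
orientation: [0.0, 0.973, 0.232, 0.0]
force: [-3.4, 3.6, 8.4]
gripper_width: 0.0088
gripper_force: 58.6
```

>>> {"op": "servo_tool", "data": {"rows": [[[0, 0, 0, 0, 0, -0.004, 0], [0, 0, 0, 0, 0, -0.012, 0], [0, 0, 0, 0, 0, -0.022, 0], [0, 0, 0, 0, 0, -0.035, 0], [0, 0, 0, 0, 0, -0.05, 0]]]}}

```text
t: 3.48
eef_pos: [0.4307, -0.2849, 0.1096]
orientation: [0.0, 0.973, 0.232, 0.0]
force: [0.4, 0.3, -2.4]
gripper_width: 0.009
gripper_force: 58.4
```

>>> {"op": "servo_tool", "data": {"rows": [[[0, 0, 0, 0, 0, -0.015, 0], [0, 0, 0, 0, 0, -0.035, 0], [0, 0, 0, 0, 0, -0.055, 0], [0, 0, 0, 0, 0, -0.07, 0], [0, 0, 0, 0, 0, -0.07, 0]]]}}

```text
t: 4.1
eef_pos: [0.4311, -0.285, 0.1796]
orientation: [0.001, 0.973, 0.232, 0.001]
force: [-0.3, 0.1, -2.4]
gripper_width: 0.0085
gripper_force: 58.5
```

Run:
```python
from h import *
np.set_printoptions(precision=4,suppress=True)
T=wristT();print(T)
w=camera("wrist");s=camera("side");t=camera("top")
im=np.hstack([cv2.resize(x["frame"],(400,300)) for x in(w,s)]);cv2.imwrite("pics/l1.png",im[:,:,::-1])
W=T@w["hand_eye"]
m=mask(w["frame"],(50,120,60),(75,255,255),(0,0,640,480));b=blob(m);r=cv2.minAreaRect(b);print(r);bx=cv2.boxPoints(r);print(bx)
```

```text
[[ 0.8921  0.4518  0.0019  0.4311]
 [ 0.4518 -0.8921 -0.0014 -0.285 ]
 [ 0.0011  0.0021 -1.      0.1796]
 [ 0.      0.      0.      1.    ]]
((325.0, 196.5), (393.0, 38.0), 90.0)
[[306.   0.]
 [344.   0.]
 [344. 393.]
 [306. 393.]]
```

View pics/l1.png

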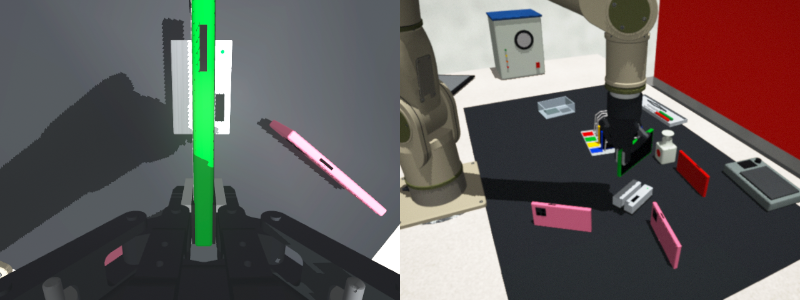

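The left panel shows the phone held upright, with its end at the pads. The right panel shows it clear of the dock. Now I'll measure its pitch and drop in the side view, and the stickers from that second view.

Run:
```python
from h import *
np.set_printoptions(precision=4,suppress=True)
T=wristT();s=camera("side");t=camera("top")
def onplane(c,px,p0,n):
    E=c["extrinsics"];p=cv2.undistortPoints(np.float64(px).reshape(-1,1,2),c["mtx"],c["dist"])[:,0]
    d=np.c_[p,np.ones(len(p))]@E[:3,:3].T;return E[:3,3]+d*(((p0-E[:3,3])@n)/(d@n))[:,None]
m=mask(s["frame"],(50,120,40),(75,255,255),(480,190,530,290))
b=blob(m)[:,0];x,y=b[:,0],b[:,1]
X=T[:3,:3].T@(onplane(s,b,T[:3,3]-T[:3,1]*-.00475,T[:3,1])-T[:3,3]).T;X=X.T
print(b.min(0),b.max(0));
for e in range(5): pass
q=cv2.approxPolyDP(np.round(X[:,[0,2]]*1000).astype(np.int32)[:,None],4,True)[:,0];print("tool x,z mm",q.tolist())
lo=X[(X[:,2]>np.percentile(X[:,2],60))];print("x range",X[:,0].min(),X[:,0].max(),"z range",X[:,2].min(),X[:,2].max())
for n,lo,hi in(("red",(0,150,80),(8,255,255)),("green",(45,120,60),(75,255,255)),("yellow",(20,150,120),(32,255,255)),("blue",(105,150,80),(125,255,255))):
    m=mask(s["frame"],lo,hi,(460,200,505,255));
    if m.any():
        M=cv2.moments(blob(m));px=[M["m10"]/M["m00"],M["m01"]/M["m00"]];print(n,px,M["m00"],ray(s,[px],.003)[0])
# wires' tops in top view, white above dark? profile across lanes near mouth
cv2.imwrite("pics/rack.png",cv2.resize(np.hstack([t["frame"][135:260,225:345],s["frame"][170:295,455:555]])[:,:,::-1],None,fx=3.6,fy=3.6,interpolation=cv2.INTER_CUBIC))
```

```text
Traceback (most recent call last):
  File "h.py", line 15, in blob
    cs=cv2.findContours(m,cv2.RETR_EXTERNAL,cv2.CHAIN_APPROX_NONE)[0];return max(cs,key=cv2.contourArea)
                                                                             ~~~^^^^^^^^^^^^^^^^^^^^^^^^
ValueError: max() iterable argument is empty
```

```bash
cat > m.py <<'E'
from h import *
np.set_printoptions(precision=4,suppress=True)
T=wristT();s=camera("side");t=camera("top")
def onplane(c,px,p0,n):
    E=c["extrinsics"];p=cv2.undistortPoints(np.float64(px).reshape(-1,1,2),c["mtx"],c["dist"])[:,0]
    d=np.c_[p,np.ones(len(p))]@E[:3,:3].T;return E[:3,3]+d*(((p0-E[:3,3])@n)/(d@n))[:,None]
if __name__=="__main__":
    m=mask(s["frame"],(50,120,30),(75,255,255),(335,190,420,295))
    b=np.argwhere(m)[:,::-1]
    X=(onplane(s,b,T[:3,3]+T[:3,1]*.00475,T[:3,1])-T[:3,3])@T[:3,:3]
    print(b.min(0),b.max(0),"x",X[:,0].min(),X[:,0].max(),"z",X[:,2].min(),X[:,2].max())
    for a in np.arange(-.01,.14,.01):
        k=abs(X[:,0]-a)<.004
        if k.any(): print(a,X[k,2].min(),X[k,2].max())
    for n,lo,hi in(("red",(0,150,80),(8,255,255)),("green",(45,120,60),(75,255,255)),("yellow",(20,150,120),(32,255,255)),("blue",(105,150,80),(125,255,255))):
        m=mask(s["frame"],lo,hi,(285,200,340,255))
        if m.any():
            M=cv2.moments(blob(m));px=[M["m10"]/M["m00"],M["m01"]/M["m00"]];print(n,px,M["m00"],ray(s,[px],.003)[0])
    cv2.imwrite("pics/rack.png",cv2.resize(np.hstack([t["frame"][135:260,225:345],s["frame"][170:295,285:415]])[:,:,::-1],None,fx=3.2,fy=3.2,interpolation=cv2.INTER_CUBIC))
E
python3 m.py
```

```text
[346 205] [405 283] x -0.026635897976097552 0.13272314132801338 z -0.028656254250665123 0.05342608218313966
-0.01 -0.02661841783089922 0.05317845081561555
0.0 0.04921758053974253 0.05306786525177234
0.01 0.04948347211835464 0.052248622803233294
0.019999999999999997 0.04975586168201789 0.05254452255619009
0.03 -0.027560298867420674 0.052847566624767736
0.04 -0.028656254250665123 0.052737858197489156
0.049999999999999996 -0.026739164729578456 0.051893006306548375
0.060000000000000005 -0.01987938700248581 0.05262844818330146
0.07 0.04888626155969091 0.05294841794124695
0.08 0.04917432005807069 0.05284427684555181
0.09000000000000001 -0.027151405537825277 0.05241054230191147
0.1 -0.02772631644282498 0.052740572865795574
0.11 -0.028165637664203432 0.05307899520622862
0.12000000000000001 -0.026122210422770784 0.05342608218313966
0.13 -0.020178382148719747 0.0529811940445624
red [300.19904076738607, 213.89448441247] 69.5 [0.5176 0.1438 0.003 ]
green [304.5, 222.0] 80.0 [0.5119 0.1045 0.003 ]
yellow [311.24865591397844, 226.35887096774192] 124.0 [0.5179 0.0801 0.003 ]
blue [315.98198198198196, 235.76447876447875] 129.5 [0.5109 0.0386 0.003 ]
```

View pics/rack.png

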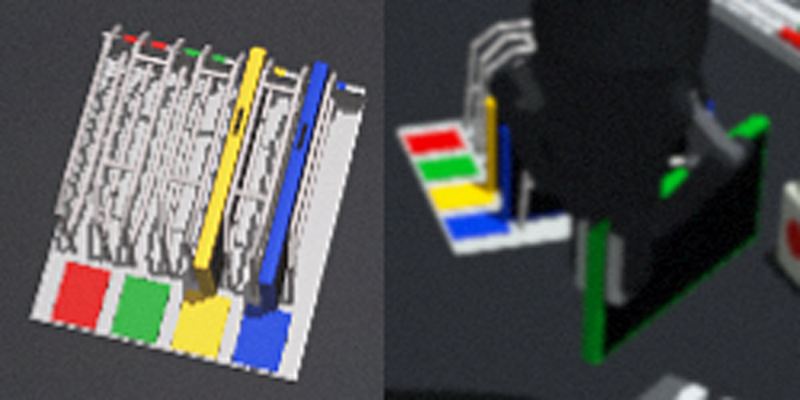

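The bottom edge is level, 53 mm below the TCP, and the leading end is 133 mm ahead. Both views put the green sticker at (0.512,0.104), and the lane's yaw is -9.05°. Now I'll carry the phone high to in front of the mouth.

>>> {"op": "servo_tool", "data": {"rows": [[[0, 0, 0.03, 0.008, -0.019, 0, 0], [0, 0, 0.08, 0.02, -0.05, 0, 0], [0, 0, 0.14, 0.035, -0.088, 0, 0], [0, 0, 0.21, 0.051, -0.13, 0, 0], [0, 0, 0.28, 0.068, -0.172, 0, 0]]]}}

```text
t: 5.08
eef_pos: [0.4131, -0.0991, 0.1781]
orientation: [0.0, 0.996, 0.093, -0.0]
force: [0.6, 0.2, -1.9]
gripper_width: 0.0088
gripper_force: 58.5
```

>>> {"op": "servo_tool", "data": {"rows": [[[0, 0, 0.08, 0.005, -0.049, 0, 0], [0, 0, 0.15, 0.01, -0.099, 0, 0], [0, 0, 0.23, 0.014, -0.146, 0, 0], [0, 0, 0.29, 0.018, -0.188, 0, 0], [0, 0, 0.345, 0.0217, -0.224, 0, 0]]]}}

```text
t: 5.7
eef_pos: [0.3923, 0.1252, 0.1783]
orientation: [0.0, 0.997, -0.079, 0.0]
force: [0.9, -1.0, -1.4]
gripper_width: 0.0086
gripper_force: 58.5
```

>>> {"op": "servo_tool", "data": {"rows": [[[0, 0, 0, 0, 0, 0, 0], [0, 0, 0, 0, 0, 0, 0], [0, 0, 0, 0, 0, 0, 0]]]}}

```text
t: 6.08
eef_pos: [0.3928, 0.1226, 0.1781]
orientation: [0.0, 0.997, -0.079, -0.0]
force: [0.5, -0.5, -1.4]
gripper_width: 0.0088
gripper_force: 58.6
```

Run:
```python
from h import *
np.set_printoptions(precision=4,suppress=True)
T=wristT();print(T);w=camera("wrist");f=w["frame"];cv2.imwrite("pics/w2.png",f[:,:,::-1]);W=T@w["hand_eye"]
for n,lo,hi in(("red",(0,150,80),(8,255,255)),("yellow",(20,150,120),(32,255,255)),("blue",(105,150,80),(125,255,255))):
    m=mask(f,lo,hi,(0,0,640,480))
    if m.any():
        M=cv2.moments(blob(m));px=[M["m10"]/M["m00"],M["m01"]/M["m00"]];print(n,px,M["m00"],ray(w,[px],.003,W)[0])
```

```text
[[ 0.9876 -0.1569 -0.0003  0.3928]
 [-0.1569 -0.9876 -0.0003  0.1226]
 [-0.0002  0.0003 -1.      0.1781]
 [ 0.      0.      0.      1.    ]]
red [268.18578666111455, 53.329863279894504] 2401.5 [0.5181 0.1433 0.003 ]
yellow [382.7230705492424, 47.45815577651515] 2816.0 [0.5093 0.0628 0.003 ]
blue [440.45679665902003, 46.99994117993059] 2833.5 [0.5036 0.0223 0.003 ]
```

View pics/w2.png

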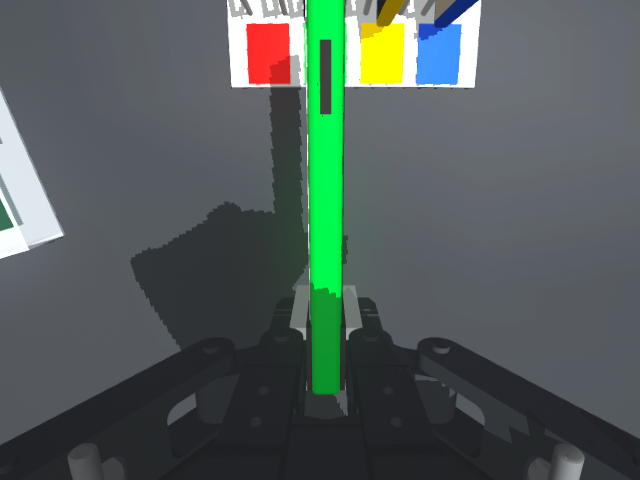

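The wrist view shows the phone lying between the red (268,53) and yellow (383,47) stickers, so it covers the green one. Laterally it is within 0.5 mm of the lane line. I'll descend in front of the mouth.

>>> {"op": "servo_tool", "data": {"rows": [[[0, 0, 0, -0.003, 0, 0.015, 0], [0, 0, 0, -0.003, 0, 0.045, 0], [0, 0, 0, -0.003, 0, 0.075, 0], [0, 0, 0, -0.003, 0, 0.1, 0], [0, 0, 0, -0.003, 0, 0.115, 0]]]}}

```text
t: 6.75
eef_pos: [0.3887, 0.1237, 0.0615]
orientation: [0.0, 0.997, -0.078, -0.001]
force: [0.0, -0.3, -0.9]
gripper_width: 0.0091
gripper_force: 58.6
```

>>> {"op": "servo_tool", "data": {"rows": [[[0, 0, 0, 0, 0, 0.003, 0], [0, 0, 0, 0, 0, 0.003, 0]]]}}

```text
t: 7.0
eef_pos: [0.39, 0.1242, 0.0606]
orientation: [-0.0, 0.997, -0.078, 0.0]
force: [-0.1, 0.4, -1.7]
gripper_width: 0.0091
gripper_force: 58.6
```

>>> {"op": "servo_tool", "data": {"rows": [[[0, 0, 0, 0.006, 0, 0, 0], [0, 0, 0, 0.014, 0, 0, 0], [0, 0, 0, 0.022, 0, 0, 0], [0, 0, 0, 0.03, 0, 0, 0], [0, 0, 0, 0.035, 0, 0, 0]]]}}

```text
t: 7.62
eef_pos: [0.425, 0.1185, 0.0603]
orientation: [-0.0, 0.997, -0.078, -0.0]
force: [0.3, -0.7, -1.3]
gripper_width: 0.009
gripper_force: 58.6
```

>>> {"op": "servo_tool", "data": {"rows": [[[0, 0, 0, 0.008, 0.0005, 0, 0], [0, 0, 0, 0.016, 0.0005, 0, 0], [0, 0, 0, 0.024, 0.0005, 0, 0], [0, 0, 0, 0.032, 0.0005, 0, 0], [0, 0, 0, 0.04, 0.0005, 0, 0]]]}}

```text
t: 8.25
eef_pos: [0.4643, 0.1118, 0.0603]
orientation: [0.0, 0.997, -0.078, 0.0]
force: [0.4, -0.3, -1.8]
gripper_width: 0.0094
gripper_force: 58.6
```

>>> {"op": "servo_tool", "data": {"rows": [[[0, 0, 0, 0.01, 0, 0, 0], [0, 0, 0, 0.02, 0, 0, 0], [0, 0, 0, 0.03, 0, 0, 0], [0, 0, 0, 0.038, 0, 0, 0], [0, 0, 0, 0.042, 0, 0, 0]]]}}

```text
t: 8.88
eef_pos: [0.5057, 0.1052, 0.0602]
orientation: [-0.0, 0.997, -0.078, -0.0]
force: [0.6, 0.1, -1.3]
gripper_width: 0.0083
gripper_force: 58.6
```

Run:
```python
from h import *
np.set_printoptions(precision=4,suppress=True)
T=wristT();print(T);w=camera("wrist");t=camera("top");s=camera("side")
a=cv2.resize(w["frame"],(400,300));b=cv2.resize(t["frame"][120:270,220:420],(400,300),interpolation=cv2.INTER_CUBIC);c=cv2.resize(s["frame"][130:280,280:480],(400,300),interpolation=cv2.INTER_CUBIC);d=cv2.resize(w["frame"][150:420,140:500],(400,300))
cv2.imwrite("pics/w3.png",np.vstack([np.hstack([a,b]),np.hstack([d,c])])[:,:,::-1])
```

```text
[[ 0.9878 -0.1557 -0.0001  0.5057]
 [-0.1557 -0.9878  0.0001  0.1052]
 [-0.0001 -0.0001 -1.      0.0602]
 [ 0.      0.      0.      1.    ]]
```

View pics/w3.png

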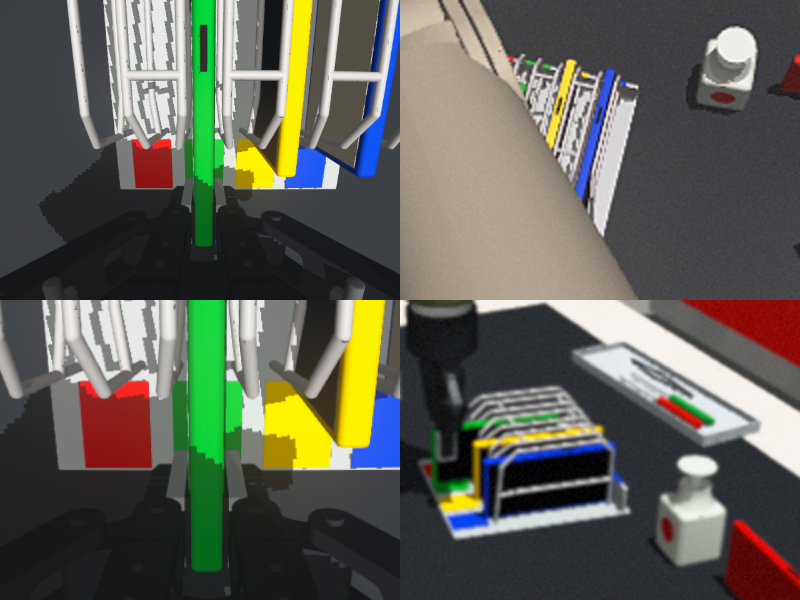

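The phone sits centred in the green lane with the wires clear on both sides, and the yellow and blue phones are undisturbed. I'll advance a bit more, then lower it onto the base.

>>> {"op": "servo_tool", "data": {"rows": [[[0, 0, 0, 0.004, 0, 0, 0], [0, 0, 0, 0.008, 0, 0.001, 0], [0, 0, 0, 0.008, 0, 0.002, 0], [0, 0, 0, 0.008, 0, 0.003, 0], [0, 0, 0, 0.008, 0, 0.0035, 0]]]}}

```text
t: 9.65
eef_pos: [0.513, 0.1041, 0.0567]
orientation: [0.0, 0.997, -0.078, -0.0]
force: [-1.8, 0.2, -0.9]
gripper_width: 0.0088
gripper_force: 58.7
```

>>> {"op": "servo_tool", "data": {"rows": [[[0, 0, 0, 0, 0, 0.0005, 0], [0, 0, 0, 0, 0, 0.0008, 0]]]}}

```text
t: 9.9
eef_pos: [0.513, 0.1042, 0.0565]
orientation: [0.0, 0.997, -0.078, -0.0]
force: [-5.4, -1.2, 9.2]
gripper_width: 0.009
gripper_force: 60.5
```

The phone is resting on the base. I'll release a little; the neighbours leave 35 mm to each side.

>>> {"op": "servo_tool", "data": {"rows": [[[0, 0, 0, 0, 0, 0, 0.15], [0, 0, 0, 0, 0, 0, 0.25], [0, 0, 0, 0, 0, 0, 0.3], [0, 0, 0, 0, 0, 0, 0.3]]]}}

```text
t: 10.4
eef_pos: [0.5132, 0.1041, 0.056]
orientation: [0.0, 0.997, -0.078, 0.0]
force: [-1.0, -0.8, -0.3]
gripper_width: 0.0257
gripper_force: 0.0
```

>>> {"op": "servo_tool", "data": {"rows": [[[0, 0, 0, -0.008, 0, 0, 0.3], [0, 0, 0, -0.02, 0, 0, 0.3], [0, 0, 0, -0.035, 0, 0, 0.3], [0, 0, 0, -0.045, 0, 0, 0.3], [0, 0, 0, -0.05, 0, 0, 0.3]]]}}

```text
t: 11.02
eef_pos: [0.4631, 0.1119, 0.0561]
orientation: [0.0, 0.997, -0.078, 0.0]
force: [-0.7, -0.9, -0.1]
gripper_width: 0.0256
gripper_force: 0.0
```

>>> {"op": "servo_tool", "data": {"rows": [[[0, 0, 0, 0, 0, 0.004, 0], [0, 0, 0, 0, 0, 0.008, 0], [0, 0, 0, 0, 0, 0.012, 0], [0, 0, 0, 0, 0, 0.012, 0], [0, 0, 0, 0, 0, 0.012, 0]]]}}

```text
t: 11.65
eef_pos: [0.4639, 0.1119, 0.044]
orientation: [-0.0, 0.997, -0.078, -0.0]
force: [0.3, -0.5, -0.1]
gripper_width: -0.0001
gripper_force: 0.0
```

Run:
```python
from h import *
np.set_printoptions(precision=4,suppress=True)
T=wristT();print(T[:3,3]);w=camera("wrist");s=camera("side");W=T@w["hand_eye"]
m=mask(w["frame"],(50,120,60),(75,255,255),(280,0,380,480))
b=np.argwhere(m)[:,::-1];print(b[:,1].max(),b[b[:,1]>b[:,1].max()-3].mean(0))
d=cv2.resize(s["frame"][130:280,280:480],(400,300),interpolation=cv2.INTER_CUBIC)
cv2.imwrite("pics/w4.png",np.hstack([cv2.resize(w["frame"],(400,300)),d])[:,:,::-1])
```

```text
[0.4639 0.1119 0.044 ]
260 [325.2381 258.881 ]
```

View pics/w4.png

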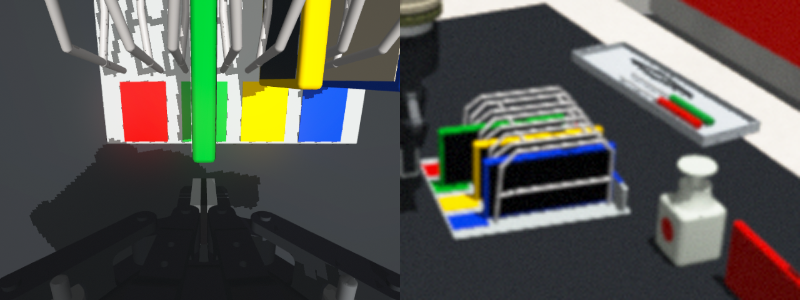

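The phone stands on its own in the lane, its outer end at about (203,160) in the left panel, with the shut fingers behind it. I'll push it home slowly.

>>> {"op": "servo_tool", "data": {"rows": [[[0, 0, 0, 0.006, 0, 0, 0], [0, 0, 0, 0.012, 0, 0, 0], [0, 0, 0, 0.017, 0, 0, 0], [0, 0, 0, 0.02, 0, 0, 0], [0, 0, 0, 0.022, 0, 0, 0]]]}}

```text
t: 12.38
eef_pos: [0.4857, 0.1084, 0.044]
orientation: [0.0, 0.997, -0.078, -0.0]
force: [0.4, 0.1, 0.4]
gripper_width: 0.0001
gripper_force: 0.0
```

>>> {"op": "servo_tool", "data": {"rows": [[[0, 0, 0, 0.002, 0, 0, 0], [0, 0, 0, 0.004, 0, 0, 0], [0, 0, 0, 0.007, 0, 0, 0], [0, 0, 0, 0.01, 0, 0, 0], [0, 0, 0, 0.013, 0, 0, 0]]]}}

```text
t: 13.0
eef_pos: [0.4986, 0.1063, 0.044]
orientation: [0.0, 0.997, -0.078, -0.0]
force: [-0.7, -0.3, -0.2]
gripper_width: 0.0002
gripper_force: 0.0
```

>>> {"op": "servo_tool", "data": {"rows": [[[0, 0, 0, 0.002, 0, 0, 0], [0, 0, 0, 0.004, 0, 0, 0], [0, 0, 0, 0.006, 0, 0, 0], [0, 0, 0, 0.008, 0, 0, 0], [0, 0, 0, 0.01, 0, 0, 0]]]}}

```text
t: 13.62
eef_pos: [0.5084, 0.1048, 0.044]
orientation: [0.0, 0.997, -0.078, 0.0]
force: [-1.1, -0.2, 0.1]
gripper_width: 0.0002
gripper_force: 0.0
```

```bash
cat > e.py <<'E'
from h import *
import sys
np.set_printoptions(precision=4,suppress=True)
T=wristT();print(T[:3,3]);w=camera("wrist");s=camera("side");W=T@w["hand_eye"]
d=np.array([.98755,-.1573])
for n,lo,hi,x0,x1 in(("g",(50,120,60),(75,255,255),290,365),("y",(20,150,100),(32,255,255),400,560)):
    m=mask(w["frame"],lo,hi,(x0,0,x1,480))
    b=np.argwhere(m)[:,::-1];px=b[b[:,1]>b[:,1].max()-2].mean(0);p=ray(w,[px],.074,W)[0];print(n,px,p,"lane coord rel mouth",(p[:2]-[.5341,.1006])@d)
cv2.imwrite(sys.argv[1],np.hstack([cv2.resize(w["frame"],(400,300)),cv2.resize(s["frame"][130:280,280:480],(400,300),interpolation=cv2.INTER_CUBIC)])[:,:,::-1])
E
python3 e.py pics/w5.png
```

```text
[0.5084 0.1048 0.044 ]
g [325.7736 341.4528] [0.5214 0.1022 0.074 ] lane coord rel mouth -0.012760178478654485
y [422.  319.5] [0.5239 0.0758 0.074 ] lane coord rel mouth -0.00619266553726654
```

>>> {"op": "servo_tool", "data": {"rows": [[[0, 0, 0, 0.001, 0, 0, 0], [0, 0, 0, 0.002, 0, 0, 0], [0, 0, 0, 0.003, 0, 0, 0], [0, 0, 0, 0.004, 0, 0, 0]]]}}

```text
t: 14.22
eef_pos: [0.5122, 0.1042, 0.044]
orientation: [0.0, 0.997, -0.078, 0.0]
force: [-1.8, 0.7, 1.0]
gripper_width: 0.0003
gripper_force: 0.0
```

>>> {"op": "servo_tool", "data": {"rows": [[[0, 0, 0, 0.0007, 0, 0, 0], [0, 0, 0, 0.0014, 0, 0, 0], [0, 0, 0, 0.002, 0, 0, 0]]]}}

```text
t: 14.6
eef_pos: [0.5142, 0.1039, 0.044]
orientation: [0.0, 0.997, -0.078, 0.0]
force: [-2.7, -0.4, 0.9]
gripper_width: 0.0001
gripper_force: 0.0
```

```bash
python3 e.py pics/w5.png
```

```text
[0.5142 0.1039 0.044 ]
g [325.7736 341.4528] [0.5273 0.1013 0.074 ] lane coord rel mouth -0.006859195100025781
y [473.1 334.1] [0.5231 0.0616 0.074 ] lane coord rel mouth -0.004726927232153302
```

View pics/w5.png

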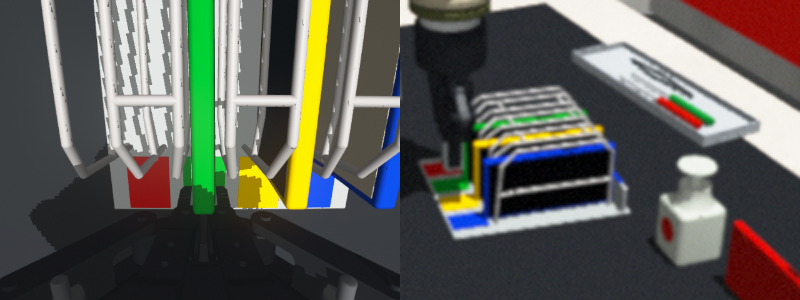

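The green phone's end is about 2 mm short of the yellow one's. I'll keep creeping until the stop is felt.

>>> {"op": "servo_tool", "data": {"rows": [[[0, 0, 0, 0.0005, 0, 0, 0], [0, 0, 0, 0.001, 0, 0, 0], [0, 0, 0, 0.0015, 0, 0, 0]]]}}

```text
t: 15.08
eef_pos: [0.5157, 0.1037, 0.044]
orientation: [0.0, 0.997, -0.078, 0.0]
force: [-1.6, -0.7, 1.0]
gripper_width: 0.0004
gripper_force: 0.0
```

>>> {"op": "servo_tool", "data": {"rows": [[[0, 0, 0, 0.0005, 0, 0, 0], [0, 0, 0, 0.001, 0, 0, 0]]]}}

```text
t: 15.32
eef_pos: [0.5167, 0.1036, 0.044]
orientation: [0.0, 0.997, -0.078, 0.0]
force: [-2.0, 0.5, 0.3]
gripper_width: 0.0001
gripper_force: 0.0
```

>>> {"op": "servo_tool", "data": {"rows": [[[0, 0, 0, 0.0005, 0, 0, 0], [0, 0, 0, 0.001, 0, 0, 0]]]}}

```text
t: 15.58
eef_pos: [0.5177, 0.1034, 0.044]
orientation: [0.0, 0.997, -0.078, 0.0]
force: [-2.9, -0.3, 0.5]
gripper_width: -0.0003
gripper_force: 0.0
```

>>> {"op": "servo_tool", "data": {"rows": [[[0, 0, 0, 0.0005, 0, 0, 0], [0, 0, 0, 0.001, 0, 0, 0]]]}}

```text
t: 15.82
eef_pos: [0.5179, 0.1034, 0.0438]
orientation: [0.0, 0.997, -0.078, -0.001]
force: [-6.2, 1.1, 3.8]
gripper_width: 0.0002
gripper_force: 0.0
```

```bash
python3 e.py pics/w6.png
```

```text
[0.5179 0.1034 0.0438]
g [324.1622 342.2432] [0.531  0.1012 0.074 ] lane coord rel mouth -0.0031609545369855486
y [471.4688 347.2188] [0.523  0.0617 0.074 ] lane coord rel mouth -0.004810935292091655
```

>>> {"op": "servo_tool", "data": {"rows": [[[0, 0, 0, 0.0005, 0, 0, 0], [0, 0, 0, 0.0005, 0, 0, 0]]]}}

```text
t: 16.18
eef_pos: [0.518, 0.1034, 0.0436]
orientation: [0.0, 0.997, -0.078, -0.001]
force: [-6.8, 0.7, 4.0]
gripper_width: -0.0005
gripper_force: 0.0
```

>>> {"op": "servo_tool", "data": {"rows": [[[0, 0, 0, -0.003, 0, 0, 0], [0, 0, 0, -0.01, 0, 0, 0], [0, 0, 0, -0.022, 0, 0, 0], [0, 0, 0, -0.035, 0, 0, 0], [0, 0, 0, -0.045, 0, 0, 0]]]}}

```text
t: 16.8
eef_pos: [0.4736, 0.1103, 0.044]
orientation: [0.0, 0.997, -0.078, 0.0]
force: [0.3, 0.0, 0.1]
gripper_width: 0.0002
gripper_force: 0.0
```

```bash
python3 e.py pics/w7.png
python3 - <<'E'
from h import *
s=camera("side");f=s["frame"]
for n,lo,hi in(("g",(50,120,50),(75,255,255)),("y",(20,150,100),(32,255,255)),("b",(105,150,80),(125,255,255))):
    m=mask(f,lo,hi,(280,170,400,240));ys,xs=np.nonzero(m)
    for lab in [0]:
        b=blob(m);print(n,cv2.boundingRect(b))
        c0,c1=xs.min(),xs.max();print([(int(x),int(ys[xs==x].min())) for x in range(295,390,6) if (xs==x).any()])
E
```

```text
[0.4736 0.1103 0.044 ]
g [326.2482 246.4964] [0.5132 0.1034 0.074 ] lane coord rel mouth -0.0211166227020851
y [423.8281 247.1875] [0.5092 0.0791 0.074 ] lane coord rel mouth -0.021243572650137262
g (296, 191, 27, 35)
[(301, 220), (307, 219), (313, 192), (319, 192), (325, 194), (331, 190), (337, 190), (343, 189), (349, 188), (355, 188), (361, 187), (373, 184)]
y (300, 199, 29, 36)
[(301, 229), (307, 228), (313, 228), (319, 200), (325, 199), (331, 200), (337, 198), (343, 197), (349, 196), (355, 196), (361, 195), (367, 194), (379, 192)]
b (336, 202, 47, 9)
[(307, 238), (313, 237), (319, 237), (325, 209), (331, 207), (337, 209), (343, 207), (349, 206), (355, 205), (361, 205), (367, 204), (373, 203), (379, 202), (385, 200)]
```

The fingers are free. I'll retreat up and aside to check with the top camera.

>>> {"op": "servo_tool", "data": {"rows": [[[0, 0, 0, 0, 0, -0.03, 0], [0, 0, 0, 0, 0, -0.08, 0], [0, 0, 0, 0, 0, -0.13, 0], [0, 0, 0, 0, 0.03, -0.16, 0], [0, 0, 0, 0, 0.08, -0.17, 0]]]}}

```text
t: 17.58
eef_pos: [0.4633, 0.0316, 0.2164]
orientation: [-0.0, 0.997, -0.076, 0.002]
force: [0.7, -1.3, -0.3]
gripper_width: 0.0002
gripper_force: 0.0
```

>>> {"op": "servo_tool", "data": {"rows": [[[0, 0, 0, 0, 0.06, 0, 0], [0, 0, 0, 0, 0.12, 0, 0], [0, 0, 0, 0, 0.18, 0, 0], [0, 0, 0, 0, 0.23, 0, 0], [0, 0, 0, 0, 0.26, 0, 0]]]}}

```text
t: 18.2
eef_pos: [0.421, -0.2287, 0.2141]
orientation: [0.0, 0.997, -0.08, 0.0]
force: [0.5, 0.3, 0.3]
gripper_width: -0.0
gripper_force: 0.0
```

Run:
```python
from h import *
np.set_printoptions(precision=4,suppress=True)
c=camera("top");f=c["frame"];d=np.array([.98755,-.1573]);l=np.array([.1573,.98755])
for n,lo,hi,roi in(("green",(50,150,120),(75,255,255),(260,140,300,260)),("yellow",(20,150,170),(32,255,255),(280,140,315,260)),("blue",(105,150,150),(125,255,255),(300,145,335,260))):
    m=mask(f,lo,hi,roi);ys,xs=np.nonzero(m);P=ray(c,np.c_[xs,ys],.074)[:,:2]-[.5341,.1006]
    u=P@d;v=P@l;
    print(n,len(u),"far",np.sort(u)[-3:],[(round(a,3),round(v[abs(u-a)<.005].mean(),4),round(np.ptp(v[abs(u-a)<.005]),4)) for a in np.arange(-.03,.15,.02) if (abs(u-a)<.005).any()])
```

```text
green 495 far [0.1395 0.14   0.1404] [(np.float64(-0.03), np.float64(-0.0136), np.float64(0.0254)), (np.float64(0.01), np.float64(-0.0004), np.float64(0.0066)), (np.float64(0.03), np.float64(-0.0001), np.float64(0.007)), (np.float64(0.05), np.float64(-0.0001), np.float64(0.007)), (np.float64(0.07), np.float64(0.0006), np.float64(0.0068)), (np.float64(0.09), np.float64(0.0001), np.float64(0.0076)), (np.float64(0.11), np.float64(0.0013), np.float64(0.0074)), (np.float64(0.13), np.float64(-0.0026), np.float64(0.0253))]
yellow 550 far [0.1387 0.1392 0.1396] [(np.float64(-0.03), np.float64(-0.0502), np.float64(0.027)), (np.float64(-0.01), np.float64(-0.0385), np.float64(0.0)), (np.float64(0.01), np.float64(-0.0402), np.float64(0.0084)), (np.float64(0.03), np.float64(-0.0404), np.float64(0.0083)), (np.float64(0.05), np.float64(-0.0402), np.float64(0.0085)), (np.float64(0.07), np.float64(-0.0402), np.float64(0.0084)), (np.float64(0.09), np.float64(-0.0396), np.float64(0.0081)), (np.float64(0.11), np.float64(-0.0398), np.float64(0.0087)), (np.float64(0.13), np.float64(-0.0438), np.float64(0.0231))]
blue 540 far [0.1376 0.138  0.1392] [(np.float64(-0.03), np.float64(-0.0872), np.float64(0.0265)), (np.float64(-0.01), np.float64(-0.0797), np.float64(0.0)), (np.float64(0.01), np.float64(-0.0803), np.float64(0.0083)), (np.float64(0.03), np.float64(-0.0804), np.float64(0.0084)), (np.float64(0.05), np.float64(-0.0801), np.float64(0.0084)), (np.float64(0.07), np.float64(-0.0801), np.float64(0.0084)), (np.float64(0.09), np.float64(-0.0803), np.float64(0.008)), (np.float64(0.11), np.float64(-0.08), np.float64(0.0082)), (np.float64(0.13), np.float64(-0.0833), np.float64(0.021))]
```

Run:
```python
from h import *
np.set_printoptions(precision=4,suppress=True)
c=camera("top");f=c["frame"];d=np.array([.98755,-.1573]);l=np.array([.1573,.98755])
for n,lo,hi,o in(("green",(50,150,120),(75,255,255),0),("yellow",(20,150,170),(32,255,255),-.04),("blue",(105,150,150),(125,255,255),-.08)):
    ys,xs=np.nonzero(mask(f,lo,hi,(240,130,340,260)));P=ray(c,np.c_[xs,ys],.074)[:,:2]-[.5341,.1006]
    u=P@d;v=P@l-o;k=(abs(v)<.003)&(u>-.014);print(n,np.sort(u[k])[:4],np.sort(u[k])[-4:])
```

```text
green [-0.0036 -0.0026 -0.0022 -0.0017] [0.1379 0.1383 0.14   0.1404]
yellow [-0.0052 -0.0048 -0.0043 -0.0033] [0.1371 0.1383 0.1387 0.1392]
blue [-0.0054 -0.005  -0.004  -0.0035] [0.1371 0.1376 0.138  0.1392]
```

The green phone's ends are level with or about 1 mm further in than those of the filed phones. It is home, upright and centred, so I'm handing in.

```bash
python3 -c "
from rig import finish_job;print(finish_job())"
```

```text
the job is handed in; nothing more can be done
None
```

The green phone is filed upright in the green lane, pushed in until it met the stop; the last top view showed it level with the other filed phones, and the job is handed in (about 18 s, forces under 10 N at every reading).

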